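# Tighten the flask press with an open-ended wrench

## Task

Take the open-ended wrench from the cork mat and use it to turn the big hexagon nut on top of the four-column flask press clockwise until the nut's pointer stands against its stop pin. The columns block the handle after a short swing, so lift the wrench, swing it back and reseat it between strokes; turn the nut only with the wrench, not with the gripper. Then lay the wrench flat on the mat again, and do not disturb the other things on the worktop.

Things in the scene. Friction and masses are not known exactly. Their poses are not given: they have to be found in the camera images.
- press: Four-column flask press, fixed. Origin: centre of its underside on the worktop. Base 104 x 128 mm; aluminium top plate 96 x 120 mm, its top at z = 72 mm. Columns 12 mm thick at x = +-38, y = +-46.5 mm rise to z = 110 mm. In the wide gap on its -x side the handle of the seated wrench can swing 39 degrees either way from the press's -x direction, till it meets a column; the +-y gaps are narrower.
- nut: Steel nut on the press. Origin on its axis, on the top plate (72 mm over the worktop); turns with the nut. Flange 56 mm wide to z = 6 mm, hexagon 32 mm across flats (37 corners) z = 6 to 20, cone nose to 26, spindle end to 29. Two flats face its +x and -x. Stiff (0.12 N m), stays where left, no rise or fall. Clockwise from above tightens; 1.8 to 2.3 rad from the start it stops hard at the pin.
- pointer (a point): Clockwise flank of the pointer, a 5 mm wide tab on the rim of the nut's flange; point 36 mm from the nut's axis, 76 mm above the worktop. It turns with the nut and meets stop when the nut is tight.
- stop (a point): Face of the fixed stop pin that the pointer meets. The pin, 6 mm thick and 5 mm high, stands on the top plate on the press's +y side, 36 mm from the nut's axis.
- wrench: Dark steel open-ended wrench, 157 mm behind its origin to 17 mm ahead, 0.14 to 0.28 kg, lying flat. Origin: middle of the jaw, on the underside. The mouth, 33.6 mm wide and 38 deep, opens to +x; it ends 21 mm behind the origin. Prongs 12 mm high, head 54 mm wide. Handle to -x: bar 12 mm wide (y), 22 mm high, x = -50 to -148 mm, round end 18 mm wide.
- wrench_grip (a point): Place to hold the wrench: on the handle 105 mm behind its origin, 11 mm above its underside; axes as the wrench's; close the fingers across its y. Seated on the nut, origin on the nut's axis, prongs along two opposite flats, underside on the flange (78 mm over the worktop), it has about 5 degrees of play either way; raised 25 mm it clears the nut.
- mat: Cork mat, 200 mm (x) by 84 mm (y), 3 mm thick, fixed on the worktop; origin at the centre of its underside. The wrench starts roughly along its x axis, handle to -x, the middle of its length near the mat's centre.
- cast: Stone dental cast, 56 x 65 x 44 mm, yellowish, a bystander right of the press; origin at its underside.
- cast_white: White stone dental cast, 60 x 71 x 30 mm, a bystander at the back on the right; origin at its underside.
- burs: Block with burs standing in it, 34 x 74 x 46 mm, a bystander behind the press; origin at its underside.
- bottle: Small white bottle with an orange cap, 34 mm diameter, 100 mm high, a bystander right of the press; origin at its underside.
- cup: Small steel cup, 48 mm diameter, 30 mm high, a bystander between the press and the mat; origin at its underside.
- pliers: Wire pliers lying flat, 53 x 131 x 11 mm, a bystander at the right; origin at their underside.

How it is judged:
On the way, in this order (a step that is already met when the one before it is completed fails the run):
1. the wrench is seated level over the hexagon of the nut (horizontal distance between wrench and nut below 0.012 m and z of wrench in the frame of nut below 0.014 m and angle between wrench's own z axis and vertical below 0.15 rad), for 0.1 s.
2. the nut is tight: its pointer is within 4.5 mm of the stop pin (horizontal distance between pointer and stop below 0.0045 m), for 0.2 s.
At the end, for the whole second after the job is handed in: The pointer is within 4.5 mm of the stop pin; the wrench lies flat and at rest on the mat (tilt under 0.1 rad, underside less than 8 mm above the mat's underside), with both the middle of its jaw and its gripping place over the mat (horizontal distance between pointer and stop below 0.0045 m and x of wrench_grip in the frame of mat between -0.1 and 0.1 m and y of wrench_grip in the frame of mat between -0.042 and 0.042 m and x of wrench in the frame of mat between -0.1 and 0.1 m and y of wrench in the frame of mat between -0.042 and 0.042 m and z of wrench in the frame of mat below 0.008 m and angle between wrench's own z axis and vertical below 0.1 rad and linear speed of wrench below 0.02 m/s); the robot touches nothing.
It fails at once if the gripper turns or presses the nut itself (over 2 N) (contact force between the fingers and nut above 2 N).
It fails at once if another thing on the worktop is pushed more than 30 mm (distance of any of cast, cast_white, burs, bottle, cup, pliers from where it was at the start of the episode above 0.03 m).
It fails at once if a standing thing is tipped over (angle between any of cast, cast_white, burs, bottle, cup, pliers's own z axis and vertical above 0.5 rad).
It also fails if it takes over 72 s, if anything falls off the work surface, if the arm or the gripper's body presses on something with over 40 N, if the wrist force passes 120 N, or if a joint passes its speed limit or range.

## Robot

A 7-joint arm with a two-finger parallel gripper is mounted at the origin on a cart in front of the work surface, level with it; the furniture and walls round the work are solid. World frame = base frame: x ahead of the robot, y to its left, z up, the work surface at z = 0. Lengths are in m, angles in rad, forces in N, time in s.
With the tool pointing down it reaches from about 0.425 to 0.925 m from the base axis. Payload 6.8 kg.
Tool frame: the origin (TCP) lies where the fingers leave the gripper's body, on its centre line; the fingertips stand ahead of it and the grasp point (between the pads) lies 61 mm ahead of it (env.tips_ahead is the z of the fingertips in the tool frame, in m); z points along the fingers, y is the line along which they close (so a half turn about z gives the same grasp; the last joint's range is limited). The gripper opens to 88 mm and grips with 3 to 60 N. Pads are 20 mm wide; open, the fingers measure 115 mm over their backs; the gripper's body (75 mm by 178 mm) begins 61 mm behind the grasp point.
Start: joints at [-1.362, 0.477, 0.022, 1.555, -0.011, 1.109, -0.083], TCP at [0.21, 0.641, 0.303] pointing down, gripper open.
Joint ranges: [-2.96, 2.96], [-0.34, 2.1], [-1.41, 1.46], [0.24, 2.44], [-1.37, 4.51], [0.17, 1.92], [-2.96, 2.96]. Speed limits (rad/s): [2.39, 2.39, 3.14, 3.14, 3.14, 3.14, 3.14].

## Interface

Orientations are given as a rotation vector (axis times angle).
In Python, from plant import state, optics, ticket, env gives the robot as it stands. The module is installed in compiled form; this text tells all that it offers.
- The arm moves only by the tool servo_tool, never from a script. Its argument "steps" is a list of rows, each a list of 7 numbers: the shift along the tool's x, y, z in mm, then the turn, a rotation vector about the tool's x, y, z in degrees, then the opening, from -1 (shut) to 1 (fully open). In form: [[tx, ty, tz, ax, ay, az, grip], ...]. A call has 1 to 5 rows; each row shifts and turns the commanded pose from where the row before left it, along the tool's axes as they then stand; what a row does not reach is not made up. A row lasts 1/8 s, in which the tool goes at most 62.5 mm and 10.7 degrees, less where a joint would pass 70% of its speed; a pose out of reach is approached as far as the arm can. A call with a gripper value outside its range is refused whole. The fingers move at their own pace and stop on an object; "newtons" is the grip in N (left out, the last holds). Time passes only in rows, so rows that do not move let the fingers close. It gives the time, the measured TCP pose, the force, the opening and the grip force at its end, in the units of the state.
- state(): the state, without advancing time (a new reading comes with each control period).
- optics.get_image(name): name is "side" or "top" or "wrist"; returns the picture (420x560x3 uint8, blue, green, red); there is no depth.
- optics.camera_model(name): a dict with "fx", "fy", "cx", "cy" (pixels), "k1" (the pictures are not rectified: a ray, as slopes to the right and down, at radius r is drawn at 1 + k1 r^2 times it, then the intrinsics apply), "cam_to_world" (4x4, takes a point from camera to world coordinates); the wrist camera has in their place "T_tool_cam" (4x4, takes a point from camera to tool coordinates, whose origin is the TCP and whose axes are the flange's). Camera axes: x right, y down, z forward; pixel columns grow to the right and rows downward; lengths in m; the calibration is good to about 2 mm. A picture is of the moment at which its call begins: read the wrist's pose just before it. camera_model takes no time and is no camera call.
- ticket.job_done(): hands the job in; it is judged then, once.
The state is a dict: "time_s": time; "joint_pos": joint angles; "joint_velocities": joint speeds; "tau": joint torques, N m; "tcp_pos": TCP position; "orientation": TCP orientation; "contact_force": force on the tool from outside, world axes, zero at the start; "ft_torque": the same for the moment, N m; "gripper_width": opening from 0.0 (shut) to 1.0 (fully open); "gripper_force": force on a finger pad.
Only numpy, scipy, OpenCV 4.12 (cv2) and the standard library are available. Lean on these libraries where they do the work, as an engineer would, in place of code of your own. Each camera call takes 0.05 s, during which the arm holds its last target. There are 200 camera calls.

## Working session

There is one attempt and no reset: what is moved stays moved. The work goes in short steps, Python scripts to look and compute and a tool call to move; the robot and the scene stay as the last step left them, time stands still between calls to the robot, and variables do not carry over. Pictures are saved under pics/ and viewed, at most 10 in all, crops included, and the job is handed in when it is done.

Besides the shell and the picture viewer there is one more tool, called after "Emit:" as a command line: name --pt "numbers of a row" for each row, then --argument value for the rest. servo_tool: Moves the arm, as the interface text tells. Its arguments: {"type":"object","properties":{"steps":{"type":"array"},"newtons":{"type":"number"}},"required":["steps"]}

```bash
ls; mkdir -p pics
cat > h.py <<'E'
import numpy as np, cv2
from scipy.spatial.transform import Rotation as R
from plant import state, optics, ticket, env
def cam(name, s=None):
    m=optics.camera_model(name)
    if name=="wrist":
        s=s or state(); T=np.eye(4); T[:3,:3]=R.from_rotvec(s["orientation"]).as_matrix(); T[:3,3]=s["tcp_pos"]
        return m, T@np.array(m["T_tool_cam"])
    return m, np.array(m["cam_to_world"])
def ray(mT,u,v):
    m,T=mT; d=np.array([(u-m["cx"])/m["fx"],(v-m["cy"])/m["fy"]]); p=d.copy()
    for _ in range(20): p=d/(1+m["k1"]*(p@p))
    return T[:3,3], T[:3,:3]@np.array([p[0],p[1],1.])
def onz(mT,u,v,z):
    o,d=ray(mT,u,v); return o+d*(z-o[2])/d[2]
def tri(l):
    A=np.zeros((3,3));b=np.zeros(3)
    for o,d in l:
        d=d/np.linalg.norm(d);P=np.eye(3)-np.outer(d,d);A+=P;b+=P@o
    x=np.linalg.solve(A,b); return x,[np.linalg.norm(np.cross(x-o,d/np.linalg.norm(d))) for o,d in l]
def proj(mT,p):
    m,T=mT; c=T[:3,:3].T@(np.asarray(p)-T[:3,3]); q=c[:2]/c[2]; q=q*(1+m["k1"]*(q@q))
    return m["fx"]*q[0]+m["cx"], m["fy"]*q[1]+m["cy"]
E
python3 - <<'E'
from h import *
s=state(); print(s["time_s"],s["tcp_pos"],s["orientation"],s["contact_force"],env.tips_ahead)
for n in("top","side","wrist"): cv2.imwrite(f"pics/{n}0.png",optics.get_image(n)); m,T=cam(n,s); print(n,m["fx"],m["k1"],T.round(3).tolist())
a=cv2.imread("pics/top0.png"); b=cv2.imread("pics/side0.png")
E
```

```text
pics
0.0 [0.21012124 0.64098253 0.30170763] [-4.95401404e-01 -3.10212106e+00  2.77155949e-03] [-0.1015275  -0.43195928 -0.08366433] 0.08
top 484.64988673994765 -0.10895393096936735 [[-0.028, -0.997, 0.065, 0.516], [-1.0, 0.028, -0.002, -0.049], [0.0, -0.065, -0.998, 1.28], [0.0, 0.0, 0.0, 1.0]]
side 457.13102059353537 -0.1034070507532498 [[0.228, -0.857, 0.462, 0.156], [-0.974, -0.207, 0.098, -0.171], [0.012, -0.472, -0.881, 0.971], [0.0, 0.0, 0.0, 1.0]]
wrist 312.79428202662666 -0.02464147891826895 [[0.311, 0.916, 0.252, 0.142], [0.95, -0.299, -0.085, 0.664], [-0.002, 0.266, -0.964, 0.385], [0.0, 0.0, 0.0, 1.0]]
```

View pics/top0.png

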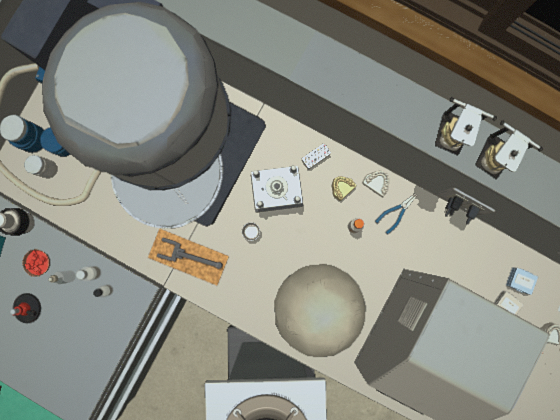

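View pics/side0.png

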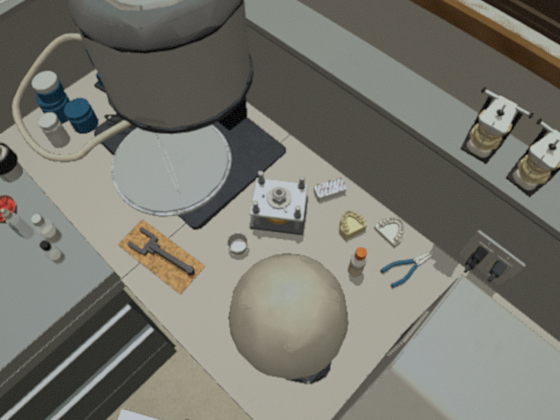

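Run:
```python
from h import *
a=cv2.imread("pics/top0.png"); b=cv2.imread("pics/side0.png")
def cr(i,x,y): return cv2.resize(i[y:y+66,x:x+88],(400,300),interpolation=cv2.INTER_CUBIC)
c=np.vstack([np.hstack([cr(a,145,224),cr(a,232,157)]),np.hstack([cr(b,118,220),cr(b,238,168)])])
cv2.imwrite("pics/c0.png",c)
t,s=cam("top"),cam("side")
print(tri([ray(t,320,310),ray(s,289,315)]), tri([ray(t,130,85),ray(s,165,20)]))
```

```text
(array([ 0.36227239, -0.13497733,  0.19908817]), [np.float64(0.0005518631661603491), np.float64(0.0005518631661603192)]) (array([0.83001682, 0.23159864, 0.36793701]), [np.float64(0.003409204805020872), np.float64(0.003409204805021076)])
```

View pics/c0.png

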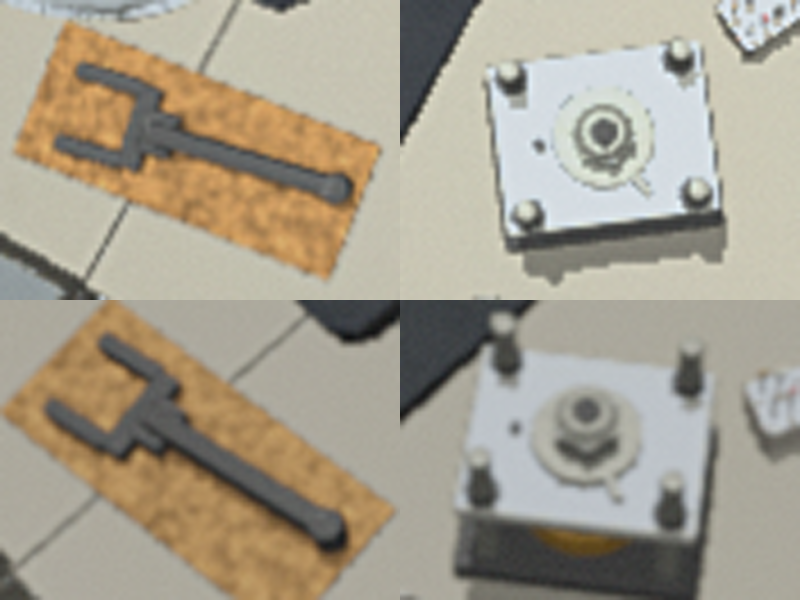

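```bash
cat > m.py <<'E'
from h import *
t,s=cam("top"),cam("side"); k=88/400
def T(x,y): return ray(t,*( (145+x*k-.4,224+y*k-.4) if x<400 else (232+(x-400)*k-.4,157+y*k-.4)))
def S(x,y): 
    y-=300
    return ray(s,*( (118+x*k-.4,220+y*k-.4) if x<400 else (238+(x-400)*k-.4,168+y*k-.4)))
P=dict(c1=((510,72),(503,320)),c2=((680,53),(690,348)),c3=((527,211),(480,458)),c4=((697,188),(672,483)),
 spin=((604,131),(587,409)),pin=((540,145),(516,428)),ptr=((645,190),(615,496)),
 end=((340,185),(328,526)),tipU=((78,71),(104,342)),tipL=((57,145),(48,408)),
 mA=((68,25),(112,300)),mB=((381,148),(396,510)),mC=((17,152),(4,410)),mD=((330,278),(250,640)))
Q={}
for n,(a,b) in P.items():
    x,r=tri([T(*a),S(*b)]); Q[n]=x; print(n,x.round(4),np.round(r[0],4))
def zz(n,z): # top-view at known z
    o,d=T(*P[n][0]); a=o+d*(z-o[2])/d[2]; o,d=S(*P[n][1]); b=o+d*(z-o[2])/d[2]; return a,b
print({n:[v.round(4)[:2].tolist() for v in zz(n,z)] for n,z in dict(c1=.11,c2=.11,c3=.11,c4=.11,spin=.101,pin=.077,ptr=.078,end=.025,tipU=.015,tipL=.015).items()})
E
python3 m.py
```

```text
c1 [0.6857 0.004  0.1114] 0.0
c2 [ 0.6943 -0.0878  0.1068] 0.0005
c3 [ 0.6116 -0.0034  0.1047] 0.0005
c4 [ 0.6217 -0.095   0.1011] 0.0006
spin [ 0.6544 -0.0457  0.0969] 0.0003
pin [ 0.6507 -0.01    0.0699] 0.0003
ptr [ 0.624  -0.0672  0.0717] 0.0002
end [0.4611 0.1104 0.0133] 0.001
tipU [0.5314 0.2614 0.0049] 0.001
tipL [0.4886 0.2742 0.0073] 0.0005
mA [ 0.5583  0.269  -0.0019] 0.0005
mB [ 0.482   0.0865 -0.0034] 0.0007
mC [ 0.4849  0.3001 -0.001 ] 0.0005
mD [0.4034 0.1256 0.0005] 0.0084
{'c1': [[0.686, 0.0041], [0.6866, 0.0043]], 'c2': [[0.6937, -0.0873], [0.6924, -0.0886]], 'c3': [[0.611, -0.0032], [0.609, -0.005]], 'c4': [[0.6208, -0.0941], [0.6172, -0.0963]], 'spin': [[0.6538, -0.0454], [0.6522, -0.0466]], 'pin': [[0.6499, -0.0099], [0.647, -0.0115]], 'ptr': [[0.6234, -0.0669], [0.6208, -0.0681]], 'end': [[0.4621, 0.108], [0.457, 0.1079]], 'tipU': [[0.5308, 0.2598], [0.5278, 0.2559]], 'tipL': [[0.4885, 0.2728], [0.4862, 0.2702]]}
```

```bash
cat >> h.py <<'E'
def plan(pos, yx=None, tilt=True):
    """tool-frame shift (mm) and then turn (deg) to reach TCP pos with tool x heading yx deg (world), tool down"""
    s=state(); M=R.from_rotvec(s["orientation"]); 
    d=M.inv().apply(np.array(pos)-s["tcp_pos"])*1000
    hx=M.as_matrix()[:,0]; cur=np.degrees(np.arctan2(hx[1],hx[0]))
    print("t",round(s["time_s"],2),"tcp",s["tcp_pos"].round(4),"xhead",round(cur,2),"F",np.round(s["contact_force"],1),"w",round(s["gripper_width"],3),"gf",np.round(s["gripper_force"],1),"q7",round(s["joint_pos"][6],2))
    print("shift",d.round(1))
    if yx is not None:
        a=np.radians(yx); G=R.from_matrix(np.array([[np.cos(a),np.sin(a),0],[np.sin(a),-np.cos(a),0],[0,0,-1]]).T)
        G=R.from_matrix(np.column_stack([[np.cos(a),np.sin(a),0],[np.sin(a),-np.cos(a),0],[0,0,-1]]))
        print("turn",np.degrees((M.inv()*G).as_rotvec()).round(2))
E
python3 - <<'E'
from h import *
print(np.array(optics.camera_model("wrist")["T_tool_cam"]).round(3).tolist())
M=R.from_rotvec(state()["orientation"]).as_matrix(); print(M.round(3))
plan([.472,.149,.25],72.8); plan([.472,.149,.25],72.8-180); plan([.549,-.055,.2],5.3)
E
```

```text
[[0.0, -0.964, -0.266, 0.072], [1.0, 0.0, -0.001, 0.0], [0.001, -0.266, 0.964, -0.083], [0.0, 0.0, 0.0, 1.0]]
[[-0.95   0.312 -0.   ]
 [ 0.312  0.95  -0.001]
 [-0.    -0.001 -1.   ]]
t 0.15 tcp [0.2102 0.6411 0.3019] xhead 161.85 F [ 0.3 -0.8 -0.4] w 0.995 gf 0.0 q7 -0.08
shift [-402.1 -386.    52.5]
turn [-6.000e-02  7.000e-02  8.905e+01]
t 0.15 tcp [0.2102 0.6411 0.3019] xhead 161.85 F [ 0.3 -0.8 -0.4] w 0.995 gf 0.0 q7 -0.08
shift [-402.1 -386.    52.5]
turn [-7.000e-02 -6.000e-02 -9.095e+01]
t 0.15 tcp [0.2102 0.6411 0.3019] xhead 161.85 F [ 0.3 -0.8 -0.4] w 0.995 gf 0.0 q7 -0.08
shift [-538.8 -555.8  102.8]
turn [-1.0000e-02  1.1000e-01  1.5655e+02]
```

```bash
cat >> h.py <<'E'
def rows(pos,head,n,g):
    """n rows, straight line and even turn from the present pose, from measured pose"""
    s=state(); M=R.from_rotvec(s["orientation"]); a=np.radians(head); p=np.array(s["tcp_pos"])
    G=R.from_matrix(np.column_stack([[np.cos(a),np.sin(a),0],[np.sin(a),-np.cos(a),0],[0,0,-1]]))
    rv=(M.inv()*G).as_rotvec(); st=(np.array(pos)-p)/n; out=[]
    for i in range(n):
        d=(M*R.from_rotvec(rv*i/n)).inv().apply(st)*1000
        out.append([*[round(float(v)) for v in d],*[round(float(v),1) for v in np.degrees(rv/n)],g])
    for r in out: print(r)
E
python3 -c "
from h import *
rows([.472,.149,.22],72.8,10,1)"
```

```text
[-40, -39, 8, -0.0, 0.0, 8.9, 1]
[-46, -32, 8, -0.0, 0.0, 8.9, 1]
[-50, -24, 8, -0.0, 0.0, 8.9, 1]
[-53, -16, 8, -0.0, 0.0, 8.9, 1]
[-55, -8, 8, -0.0, 0.0, 8.9, 1]
[-56, 1, 8, -0.0, 0.0, 8.9, 1]
[-55, 9, 8, -0.0, 0.0, 8.9, 1]
[-53, 18, 8, -0.0, 0.0, 8.9, 1]
[-49, 26, 8, -0.0, 0.0, 8.9, 1]
[-45, 33, 8, -0.0, 0.0, 8.9, 1]
```

Emit:
servo_tool --pt "-40 -39 8 0 0 8.9 1" --pt "-46 -32 8 0 0 8.9 1" --pt "-50 -24 8 0 0 8.9 1" --pt "-53 -16 8 0 0 8.9 1" --pt "-55 -8 8 0 0 8.9 1"

```text
time_s: 0.78
tcp_pos: [0.3419, 0.3942, 0.2624]
orientation: [-1.64, -2.679, -0.0]
contact_force: [0.4, 0.3, 0.1]
gripper_width: 1.0
gripper_force: 0.0
```

Emit:
servo_tool --pt "-56 1 8 0 0 8.9 1" --pt "-55 9 8 0 0 8.9 1" --pt "-53 18 8 0 0 8.9 1" --pt "-49 26 8 0 0 8.9 1" --pt "-45 33 8 0 0 8.9 1"

```text
time_s: 1.4
tcp_pos: [0.4737, 0.1486, 0.2225]
orientation: [-2.532, -1.859, -0.001]
contact_force: [0.1, 0.5, 0.7]
gripper_width: 1.0
gripper_force: 0.0
```

Emit:
servo_tool --pt "0 0 0 0 0 0 1" --pt "0 0 0 0 0 0 1"

```text
time_s: 1.65
tcp_pos: [0.4729, 0.1505, 0.2225]
orientation: [-2.527, -1.866, 0.001]
contact_force: [-0.6, 0.4, 0.5]
gripper_width: 1.002
gripper_force: 0.0
```

Run:
```python
from h import *
plan([.472,.149,.086],72.8)
s=state(); w=cam("wrist",s); im=optics.get_image("wrist"); cv2.imwrite("pics/w1.png",im)
for n,p in dict(grip=[.472,.149,.025],org=[.503,.2495,.015]).items(): print(n,proj(w,p))
np.save("w1.npy",w[1])
```

```text
t 1.65 tcp [0.4729 0.1505 0.2225] xhead 72.91 F [-0.6  0.4  0.5] w 1.002 gf 0.0 q7 -0.53
shift [ -1.7  -0.3 136.5]
turn [-0.03  0.    0.11]
grip (np.float64(278.7321406454783), np.float64(206.3343756921402))
org (np.float64(278.8118421670447), np.float64(86.99745850686632))
```

View pics/w1.png

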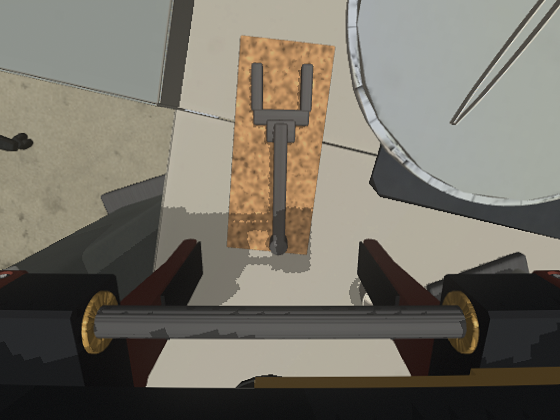

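Run:
```python
from h import *
w=(optics.camera_model("wrist"),np.load("w1.npy"))
a=(onz(w,257,64,.015)+onz(w,307,65,.015))/2; e=onz(w,279,244,.025); b=(onz(w,262,110,.015)+onz(w,301,111,.015))/2
d=(a-e)[:2]; print(a,e,b,np.linalg.norm(d),np.degrees(np.arctan2(d[1],d[0])))
# height check: handle width/length stereo with side/top estimate of round end
from m import T,S
print(tri([ray(w,279,244),T(340,185),S(328,526)]), tri([ray(w,257,64),T(78,71),S(104,342)]))
```

```text
[0.51100084 0.26614565 0.015     ] [0.46123322 0.11316465 0.025     ] [0.49950222 0.22998639 0.015     ] 0.1608726254549247 71.97931066697198
c1 [0.6857 0.004  0.1114] 0.0
c2 [ 0.6943 -0.0878  0.1068] 0.0005
c3 [ 0.6116 -0.0034  0.1047] 0.0005
c4 [ 0.6217 -0.095   0.1011] 0.0006
spin [ 0.6544 -0.0457  0.0969] 0.0003
pin [ 0.6507 -0.01    0.0699] 0.0003
ptr [ 0.624  -0.0672  0.0717] 0.0002
end [0.4611 0.1104 0.0133] 0.001
tipU [0.5314 0.2614 0.0049] 0.001
tipL [0.4886 0.2742 0.0073] 0.0005
mA [ 0.5583  0.269  -0.0019] 0.0005
mB [ 0.482   0.0865 -0.0034] 0.0007
mC [ 0.4849  0.3001 -0.001 ] 0.0005
mD [0.4034 0.1256 0.0005] 0.0084
{'c1': [[0.686, 0.0041], [0.6866, 0.0043]], 'c2': [[0.6937, -0.0873], [0.6924, -0.0886]], 'c3': [[0.611, -0.0032], [0.609, -0.005]], 'c4': [[0.6208, -0.0941], [0.6172, -0.0963]], 'spin': [[0.6538, -0.0454], [0.6522, -0.0466]], 'pin': [[0.6499, -0.0099], [0.647, -0.0115]], 'ptr': [[0.6234, -0.0669], [0.6208, -0.0681]], 'end': [[0.4621, 0.108], [0.457, 0.1079]], 'tipU': [[0.5308, 0.2598], [0.5278, 0.2559]], 'tipL': [[0.4885, 0.2728], [0.4862, 0.2702]]}
(array([0.46059435, 0.1098358 , 0.01576477]), [np.float64(0.0004667319237899897), np.float64(0.0012622692293561507), np.float64(0.0010081548172896197)]) (array([0.5136005 , 0.25606863, 0.03898065]), [np.float64(0.025746783623897974), np.float64(0.017069091809275856), np.float64(0.011624804744901013)])
```

Emit:
servo_tool --pt "0 1 50 0 0 0.9 1" --pt "0 0 50 0 0 0 1" --pt "0 0 30 0 0 0 1" --pt "0 0 7 0 0 0 1" --pt "0 0 0 0 0 0 1"

```text
time_s: 2.33
tcp_pos: [0.4741, 0.1506, 0.086]
orientation: [-2.541, -1.847, -0.0]
contact_force: [-0.0, 0.4, -0.1]
gripper_width: 0.999
gripper_force: 0.0
```

Emit:
servo_tool --newtons 40 --pt "0 0 0 0 0 0 -1" --pt "0 0 0 0 0 0 -1" --pt "0 0 0 0 0 0 -1" --pt "0 0 0 0 0 0 -1" --pt "0 0 0 0 0 0 -1"

```text
time_s: 2.95
tcp_pos: [0.4741, 0.1497, 0.0857]
orientation: [2.543, 1.845, 0.0]
contact_force: [-0.2, 0.5, -0.8]
gripper_width: 0.469
gripper_force: 0.0
```

Emit:
servo_tool --pt "0 0 0 0 0 0 -1" --pt "0 0 0 0 0 0 -1" --pt "0 0 0 0 0 0 -1" --pt "0 0 0 0 0 0 -1" --pt "0 0 0 0 0 0 -1"

```text
time_s: 3.58
tcp_pos: [0.4737, 0.1498, 0.0856]
orientation: [-2.542, -1.845, 0.001]
contact_force: [-2.3, 0.6, 1.6]
gripper_width: 0.134
gripper_force: 40.0
```

Emit:
servo_tool --pt "0 0 0 0 0 0 -1" --pt "0 0 -20 0 0 0 -1" --pt "0 0 -50 0 0 0 -1" --pt "0 0 -50 0 0 0 -1" --pt "0 0 -50 0 0 0 -1"

```text
time_s: 4.2
tcp_pos: [0.4741, 0.1494, 0.257]
orientation: [2.543, 1.844, 0.0]
contact_force: [1.1, 1.1, -1.2]
gripper_width: 0.132
gripper_force: 40.0
```

Run:
```python
from h import *
plan([0.549,-0.055,.25])
rows([0.549-.01,-0.055,.24],5.3,9,-1)
```

```text
t 4.2 tcp [0.4741 0.1494 0.257 ] xhead 71.91 F [ 1.1  1.1 -1.2] w 0.132 gf 40.0 q7 -0.56
shift [-171.   134.7    7.1]
[-19, 14, 2, 0.0, -0.0, 7.4, -1]
[-17, 16, 2, 0.0, -0.0, 7.4, -1]
[-15, 18, 2, 0.0, -0.0, 7.4, -1]
[-13, 20, 2, 0.0, -0.0, 7.4, -1]
[-10, 22, 2, 0.0, -0.0, 7.4, -1]
[-7, 23, 2, 0.0, -0.0, 7.4, -1]
[-4, 23, 2, 0.0, -0.0, 7.4, -1]
[-1, 24, 2, 0.0, -0.0, 7.4, -1]
[2, 24, 2, 0.0, -0.0, 7.4, -1]
```

Emit:
servo_tool --pt "-19 14 2 0 0 7.4 -1" --pt "-17 16 2 0 0 7.4 -1" --pt "-15 18 2 0 0 7.4 -1" --pt "-13 20 2 0 0 7.4 -1" --pt "-10 22 2 0 0 7.4 -1"

```text
time_s: 4.82
tcp_pos: [0.5101, 0.036, 0.2454]
orientation: [2.998, 0.936, 0.001]
contact_force: [-0.1, 0.1, -1.9]
gripper_width: 0.139
gripper_force: 40.0
```

Emit:
servo_tool --pt "-7 23 2 0 0 7.4 -1" --pt "-4 23 2 0 0 7.4 -1" --pt "-1 24 2 0 0 7.4 -1" --pt "2 24 2 0 0 7.4 -1" --pt "0 0 0 0 0 0 -1"

```text
time_s: 5.45
tcp_pos: [0.5391, -0.0561, 0.2375]
orientation: [3.137, 0.141, 0.0]
contact_force: [-0.6, 0.1, -2.8]
gripper_width: 0.13
gripper_force: 40.0
```

Run:
```python
from h import *
plan([0.549,-0.055,.24],5.3)
s=state(); w=cam("wrist",s); im=optics.get_image("wrist"); cv2.imwrite("pics/w2full.png",im)
np.save("w2.npy",w[1])
u,v=map(int,proj(w,[.653,-.0455,.09])); print(u,v)
cv2.imwrite("pics/w2.png",cv2.resize(im[max(0,v-100):v+110,u-140:u+140],None,fx=2.8,fy=2.8,interpolation=cv2.INTER_CUBIC)); print(max(0,v-100),u-140)
```

```text
t 5.45 tcp [ 0.5391 -0.0561  0.2375] xhead 5.15 F [-0.6  0.1 -2.8] w 0.13 gf 40.0 q7 -1.09
shift [10.  -0.2 -2.6]
turn [ 0.11  0.   -0.15]
278 60
0 138
```

View pics/w2.png

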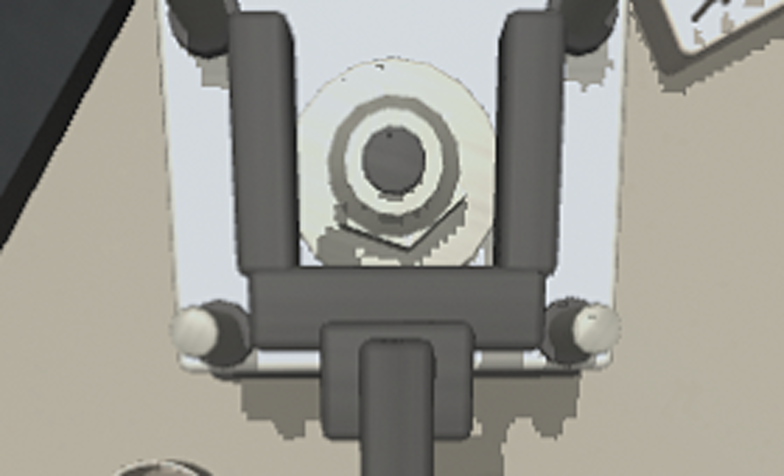

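Run:
```python
from h import *
w=(optics.camera_model("wrist"),np.load("w2.npy"))
f=lambda x,y,z: onz(w,138+x/2.8-.3,y/2.8-.3,z)
c=f(393,160,.101); print("nut",c, f(394,176,.09))
for z in(.078,.092):
  A,B,C=f(340,227,z),f(408,250,z),f(466,198,z)
  for p,q in((A,B),(B,C)): d=q-p; print(z,np.degrees(np.arctan2(d[1],d[0])),np.linalg.norm(d))
  print(B-[.653,-.0455,0])
tcp=np.array([.5391,-.0561,.2375]);z=.2375-.083+.012
h=np.radians(5.15);X=np.array([np.cos(h),np.sin(h)]);Y=np.array([np.sin(h),-np.cos(h)])
for n,p in dict(mL=(300,268),mR=(496,268),tL=(290,12),tR=(503,12)).items():
  q=(f(*p,z)-tcp)[:2]; print(n,(q@X*1e3).round(1),(q@Y*1e3).round(1))
```

```text
nut [ 0.65333653 -0.04534704  0.101     ] [ 0.65188107 -0.0457011   0.09      ]
0.078 -102.54263353927873 0.01852618848262779
0.078 -44.45389325796824 0.01955424710034269
[-0.01650308 -0.00523643  0.078     ]
0.092 -102.5426335392786 0.017458144802645056
0.092 -44.453893257968225 0.01842693534639365
[-0.01796045 -0.0051656   0.092     ]
mL 85.5 -15.9
mR 85.5 16.8
tL 123.6 -16.4
tR 123.6 16.9
```

Run:
```python
from h import *
rows([.5512,-.0760,.193],16.8,3,-1)
```

```text
[3, 7, 15, 0.0, 0.0, -3.8, -1]
[3, 8, 15, 0.0, 0.0, -3.8, -1]
[2, 8, 15, 0.0, 0.0, -3.8, -1]
```

Emit:
servo_tool --pt "3 7 15 0 0 -3.8 -1" --pt "3 8 15 0 0 -3.8 -1" --pt "2 8 15 0 0 -3.8 -1" --pt "0 0 0 0 0 0 -1" --pt "0 0 0 0 0 0 -1"

```text
time_s: 6.12
tcp_pos: [0.5507, -0.0747, 0.193]
orientation: [-3.108, -0.458, -0.0]
contact_force: [0.2, 0.0, -2.0]
gripper_width: 0.133
gripper_force: 40.0
```

Run:
```python
from h import *
plan([.5512,-.0760,.163],16.8)
s=state(); w=cam("wrist",s); im=optics.get_image("wrist"); 
np.save("w3.npy",w[1])
u,v=map(int,proj(w,[.653,-.0455,.09])); y0=max(0,v-100); print(u,v,y0,u-140)
cv2.imwrite("pics/w3.png",cv2.resize(im[y0:v+110,u-140:u+140],None,fx=2.8,fy=2.8,interpolation=cv2.INTER_CUBIC))
```

```text
t 6.12 tcp [ 0.5507 -0.0747  0.193 ] xhead 16.76 F [ 0.2  0.  -2. ] w 0.133 gf 40.0 q7 -0.83
shift [ 0.1  1.4 30. ]
turn [-0.02 -0.02 -0.04]
281 60 0 141
```

View pics/w3.png

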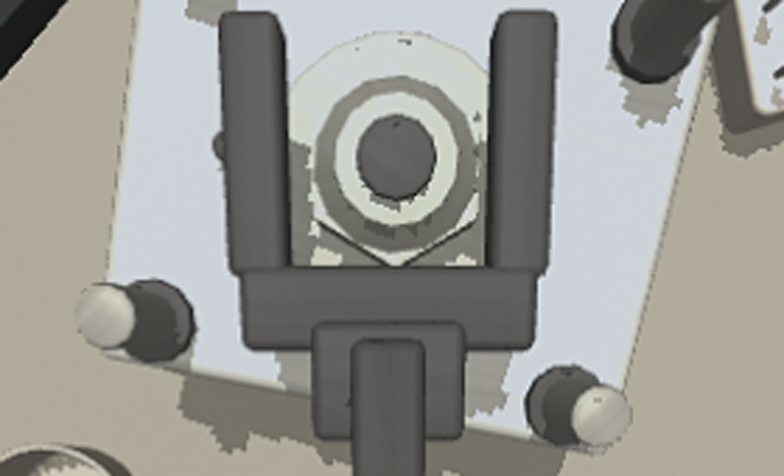

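Emit:
servo_tool --pt "0 1.6 0 0 0 0 -1" --pt "0 0 12 0 0 0 -1" --pt "0 0 10 0 0 0 -1" --pt "0 0 7 0 0 0 -1" --pt "0 0 0 0 0 0 -1"

```text
time_s: 6.8
tcp_pos: [0.5507, -0.0771, 0.1628]
orientation: [-3.108, -0.457, 0.003]
contact_force: [0.0, 0.0, -1.3]
gripper_width: 0.131
gripper_force: 40.0
```

```bash
cat > look.py <<'E'
from h import *
import sys
plan([.6533,-.0455,.1606],5.3)
s=state(); w=cam("wrist",s); im=optics.get_image("wrist"); np.save(sys.argv[1]+".npy",w[1])
u,v=map(int,proj(w,[.653,-.0455,.09])); y0=max(0,v-100); print(u,v,y0,u-140)
cv2.imwrite(f"pics/{sys.argv[1]}.png",cv2.resize(im[y0:v+110,u-140:u+140],None,fx=2.8,fy=2.8,interpolation=cv2.INTER_CUBIC))
E
python3 -c "
from h import *
plan([.5512,-.0760,.1606],16.8)"
```

```text
t 6.8 tcp [ 0.5507 -0.0771  0.1628] xhead 16.74 F [ 0.   0.  -1.3] w 0.131 gf 40.0 q7 -0.79
shift [ 0.8 -0.9  2.2]
turn [-0.02  0.09 -0.06]
```

Emit:
servo_tool --pt "0 0 1.5 0 0 0 -1" --pt "0 0 0 0 0 0 -1" --pt "1 -14.8 0 0 0 8 -1" --pt "1 -14.8 0 0 0 8 -1"

```text
time_s: 7.3
tcp_pos: [0.5457, -0.0471, 0.1621]
orientation: [-3.14, -0.014, 0.003]
contact_force: [-1.8, 2.0, -1.2]
gripper_width: 0.136
gripper_force: 40.0
```

Emit:
servo_tool --pt "1 -14.8 0 0 0 8 -1" --pt "1 -14.8 0 0 0 8 -1" --pt "1 -14.8 0 0 0 8 -1" --pt "0 0 0 0 0 0 -1" --pt "0 0 0 0 0 0 -1"

```text
time_s: 7.92
tcp_pos: [0.5551, -0.0045, 0.1623]
orientation: [-3.078, 0.628, -0.0]
contact_force: [-0.2, 2.4, -2.6]
gripper_width: 0.13
gripper_force: 40.0
```

```bash
python3 look.py w4
```

```text
t 7.92 tcp [ 0.5551 -0.0045  0.1623] xhead -23.08 F [-0.2  2.4 -2.6] w 0.13 gf 40.0 q7 -1.47
shift [106.4  -0.7   1.7]
turn [-2.000e-02 -2.000e-02 -2.838e+01]
278 48 0 138
```

View pics/w4.png

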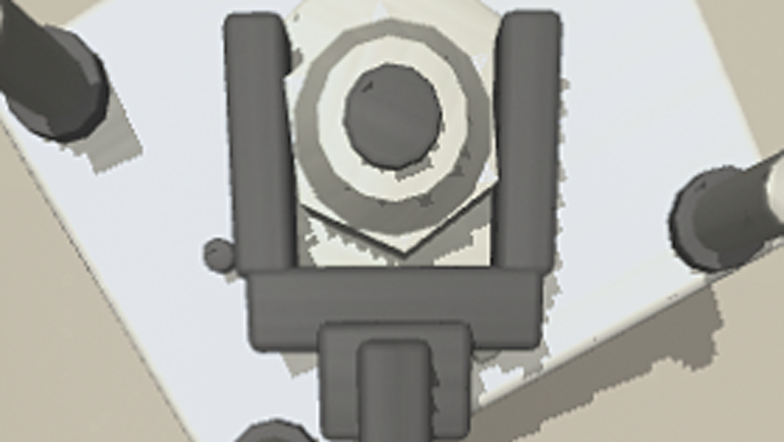

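Emit:
servo_tool --pt "0.8 -13 0 0 0 7 -1" --pt "0 0 0 0 0 0 -1" --pt "0.3 9.3 0 0 0 -5 -1" --pt "0 0 -14 0 0 0 -1" --pt "0 0 -14 0 0 0 -1"

```text
time_s: 8.6
tcp_pos: [0.5567, -0.0018, 0.1915]
orientation: [-3.065, 0.689, -0.001]
contact_force: [-1.1, 0.1, -0.8]
gripper_width: 0.132
gripper_force: 40.0
```

```bash
cat > seat.py <<'E'
from h import *
import sys
h=float(sys.argv[1]); z=float(sys.argv[2]); n=int(sys.argv[3]); a=np.radians(h)
X=np.array([np.cos(a),np.sin(a)]);Y=np.array([np.sin(a),-np.cos(a)])
p=np.array([.653,-.0457])-.1065*X-.0003*Y
plan([*p,z],h); rows([*p,z],h,n,-1)
E
python3 seat.py 35 .19 7
```

```text
t 8.6 tcp [ 0.5567 -0.0018  0.1915] xhead -25.35 F [-1.1  0.1 -0.8] w 0.132 gf 40.0 q7 -1.54
shift [52.8 90.8  1.5]
turn [ 2.000e-02 -5.000e-02 -6.035e+01]
[8, 13, 0, 0.0, -0.0, -8.6, -1]
[6, 14, 0, 0.0, -0.0, -8.6, -1]
[3, 15, 0, 0.0, -0.0, -8.6, -1]
[1, 15, 0, 0.0, -0.0, -8.6, -1]
[-1, 15, 0, 0.0, -0.0, -8.6, -1]
[-3, 15, 0, 0.0, -0.0, -8.6, -1]
[-6, 14, 0, 0.0, -0.0, -8.6, -1]
```

Emit:
servo_tool --pt "1.2 15.9 0 0 0 -8.6 -1" --pt "1.2 15.9 0 0 0 -8.6 -1" --pt "1.2 15.9 0 0 0 -8.6 -1" --pt "1.2 15.9 0 0 0 -8.6 -1" --pt "1.2 15.9 0 0 0 -8.6 -1"

```text
time_s: 9.22
tcp_pos: [0.5516, -0.0801, 0.1914]
orientation: [3.102, 0.49, 0.002]
contact_force: [-0.2, -0.4, -2.1]
gripper_width: 0.131
gripper_force: 40.0
```

Emit:
servo_tool --pt "1.2 15.9 0 0 0 -8.6 -1" --pt "1.2 15.9 0 0 0 -8.6 -1" --pt "0 0 0 0 0 0 -1" --pt "0 0 0 0 0 0 -1"

```text
time_s: 9.72
tcp_pos: [0.5653, -0.1071, 0.1905]
orientation: [-2.998, -0.938, -0.0]
contact_force: [0.4, 0.3, -1.9]
gripper_width: 0.133
gripper_force: 40.0
```

```bash
python3 seat.py 35 .19 1; python3 look.py w5
```

```text
t 9.72 tcp [ 0.5653 -0.1071  0.1905] xhead 34.76 F [ 0.4  0.3 -1.9] w 0.133 gf 40.0 q7 -0.51
shift [ 0.5 -0.3  0.5]
turn [-0.   -0.   -0.24]
[1, 0, 1, -0.0, -0.0, -0.2, -1]
t 9.72 tcp [ 0.5653 -0.1071  0.1905] xhead 34.76 F [ 0.4  0.3 -1.9] w 0.133 gf 40.0 q7 -0.51
shift [107.4  -0.4  29.9]
turn [-0.   -0.   29.46]
277 57 0 137
```

View pics/w5.png

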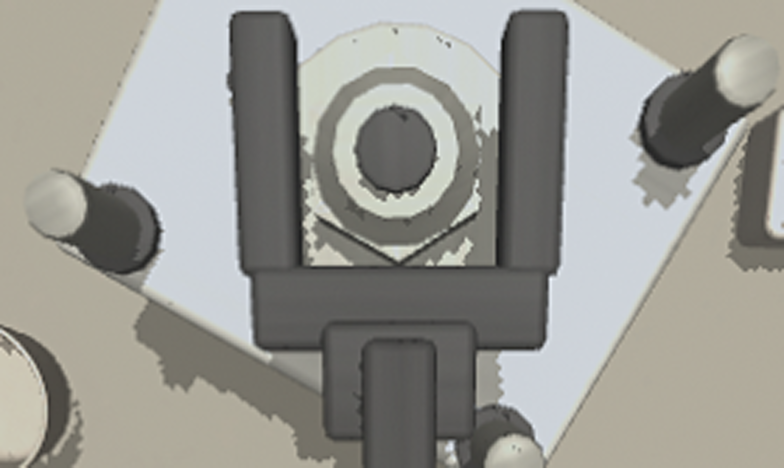

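Emit:
servo_tool --pt "0.5 -0.8 0 0 0 0 -1" --pt "0 0 12 0 0 0 -1" --pt "0 0 10 0 0 0 -1" --pt "0 0 7 0 0 0 -1" --pt "0 0 0 0 0 0 -1"

```text
time_s: 10.4
tcp_pos: [0.5652, -0.1064, 0.1605]
orientation: [-2.996, -0.943, 0.002]
contact_force: [0.0, -0.5, -1.2]
gripper_width: 0.134
gripper_force: 40.0
```

Emit:
servo_tool --pt "1 -14.8 0 0 0 8 -1" --pt "1 -14.8 0 0 0 8 -1" --pt "1 -14.8 0 0 0 8 -1" --pt "1 -14.8 0 0 0 8 -1" --pt "1 -14.8 0 0 0 8 -1"

```text
time_s: 11.02
tcp_pos: [0.546, -0.0356, 0.1611]
orientation: [-3.138, 0.145, 0.002]
contact_force: [0.2, -0.8, -2.1]
gripper_width: 0.137
gripper_force: 40.0
```

```bash
python3 look.py w6; python3 seat.py -29 .1610 3
```

```text
t 11.03 tcp [ 0.546  -0.0356  0.1611] xhead -5.31 F [ 0.2 -0.8 -2.1] w 0.137 gf 40.0 q7 -1.16
shift [ 1.078e+02 -1.000e-01  4.000e-01]
turn [ -0.02   0.06 -10.61]
279 44 0 139
t 11.07 tcp [ 0.5463 -0.0336  0.1607] xhead -5.49 F [-2.4 -3.5 -0.9] w 0.133 gf 40.1 q7 -1.17
shift [  9.8 -40.9  -0.3]
turn [-2.000e-02  1.000e-01  2.351e+01]
[3, -14, 0, -0.0, 0.0, 7.8, -1]
[1, -14, 0, -0.0, 0.0, 7.8, -1]
[-1, -14, 0, -0.0, 0.0, 7.8, -1]
```

Emit:
servo_tool --pt "1 -14.8 0 0 0 8 -1" --pt "1 -14.8 0 0 0 8 -1" --pt "1 -14.8 0 0 0 8 -1" --pt "0 0 0 0 0 0 -1" --pt "0 0 0 0 0 0 -1"

```text
time_s: 11.7
tcp_pos: [0.5594, 0.0059, 0.1612]
orientation: [-3.042, 0.783, -0.0]
contact_force: [0.8, 1.2, -1.8]
gripper_width: 0.134
gripper_force: 40.0
```

```bash
python3 seat.py -29 .1610 1
python3 - <<'E'
from h import *
s=state(); w=cam("wrist",s); im=optics.get_image("wrist"); np.save("w7.npy",w[1])
b=optics.get_image("side"); a=optics.get_image("top")
pu=proj(w,[.6495,-.0105,.076]); print(pu)
k=lambda i,x,y,W: cv2.resize(i[y:y+W*3//4,x:x+W],(400,300),interpolation=cv2.INTER_CUBIC)
cv2.imwrite("pics/w7.png",np.hstack([cv2.resize(im[0:150,200:400],(400,300),interpolation=cv2.INTER_CUBIC),k(a,248,165,48)]))
E
```

```text
t 11.7 tcp [0.5594 0.0059 0.1612] xhead -28.85 F [ 0.8  1.2 -1.8] w 0.134 gf 40.0 q7 -1.56
shift [ 0.4 -0.5  0.2]
turn [-0.02  0.    0.15]
[0, -1, 0, -0.0, 0.0, 0.1, -1]
(np.float64(222.5383910175828), np.float64(95.39645618835125))
```

View pics/w7.png

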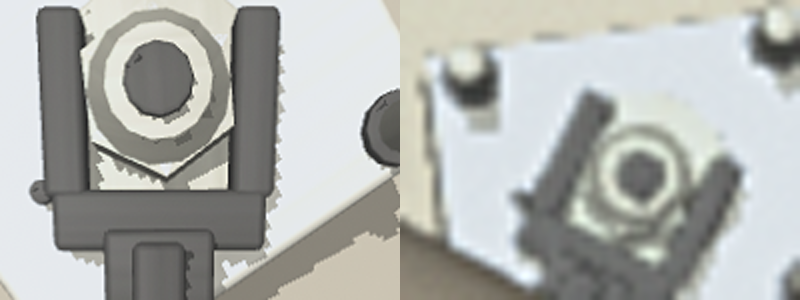

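Emit:
servo_tool --pt "0.4 9.3 0 0 0 -5 -1" --pt "0 0 -15 0 0 0 -1" --pt "0 0 -15 0 0 0 -1" --pt "1.2 15.9 0 0 0 -8.6 -1" --pt "1.2 15.9 0 0 0 -8.6 -1"

```text
time_s: 12.48
tcp_pos: [0.5473, -0.033, 0.1925]
orientation: [3.136, -0.181, 0.003]
contact_force: [0.6, 0.5, -2.2]
gripper_width: 0.133
gripper_force: 40.0
```

Emit:
servo_tool --pt "1.2 15.9 0 0 0 -8.6 -1" --pt "1.2 15.9 0 0 0 -8.6 -1" --pt "1.2 15.9 0 0 0 -8.6 -1" --pt "1.2 15.9 0 0 0 -8.6 -1" --pt "1.2 15.9 0 0 0 -8.6 -1"

```text
time_s: 13.1
tcp_pos: [0.5671, -0.1092, 0.1924]
orientation: [2.984, 0.979, 0.002]
contact_force: [0.3, 0.7, -2.3]
gripper_width: 0.133
gripper_force: 40.0
```

Emit:
servo_tool --pt "0 0 0 0 0 0 -1" --pt "0 0 0 0 0 0 -1"

```text
time_s: 13.35
tcp_pos: [0.5665, -0.1077, 0.1915]
orientation: [-2.988, -0.97, -0.0]
contact_force: [0.8, -0.0, -2.3]
gripper_width: 0.135
gripper_force: 40.0
```

```bash
python3 seat.py 36.5 .19 1
python3 - <<'E'
from h import *
w=cam("wrist"); im=optics.get_image("wrist")
# spindle (dark disc) centre and hex edges by code
p=proj(w,[.653,-.0457,.101]); print("pred spindle",p)
g=cv2.cvtColor(im,cv2.COLOR_BGR2GRAY); x,y=map(int,p); sub=g[max(0,y-22):y+22,x-22:x+22]
n,l,st,c=cv2.connectedComponentsWithStats((sub<110).astype(np.uint8)); i=l[min(y,22),22]; print("meas",c[i]+[x-22,max(0,y-22)],st[i])
cv2.imwrite("pics/w8.png",im)
E
```

```text
t 13.35 tcp [ 0.5665 -0.1077  0.1915] xhead 35.96 F [ 0.8 -0.  -2.3] w 0.135 gf 40.0 q7 -0.49
shift [-0.   1.3  1.5]
turn [-0.   -0.01 -0.54]
[0, 1, 2, -0.0, -0.0, -0.5, -1]
pred spindle (np.float64(280.13490849788263), np.float64(55.356660338562364))
meas [280.01591896  54.82344428] [  8   6  29  32 691]
```

Emit:
servo_tool --pt "0 1 0 0 0 -0.5 -1" --pt "0 0 12 0 0 0 -1" --pt "0 0 10 0 0 0 -1" --pt "0 0 7.5 0 0 0 -1" --pt "0 0 0 0 0 0 -1"

```text
time_s: 14.02
tcp_pos: [0.5669, -0.109, 0.1609]
orientation: [-2.982, -0.987, 0.002]
contact_force: [0.1, 0.1, -1.9]
gripper_width: 0.136
gripper_force: 40.0
```

Emit:
servo_tool --pt "0.4 -9.3 0 0 0 5 -1" --pt "0.2 -7.4 0 0 0 4 -1" --pt "0 0 0 0 0 0 -1"

```text
time_s: 14.4
tcp_pos: [0.558, -0.0949, 0.1617]
orientation: [3.05, 0.752, -0.0]
contact_force: [0.0, -1.2, -2.7]
gripper_width: 0.133
gripper_force: 40.0
```

Emit:
servo_tool --pt "0.1 -5.6 0 0 0 3 -1" --pt "0 0 0 0 0 0 -1"

```text
time_s: 14.65
tcp_pos: [0.5557, -0.09, 0.1617]
orientation: [3.068, 0.673, -0.0]
contact_force: [0.0, -0.1, -2.2]
gripper_width: 0.134
gripper_force: 40.0
```

Emit:
servo_tool --pt "0.1 -5.6 0 0 0 3 -1" --pt "0 0 0 0 0 0 -1"

```text
time_s: 14.9
tcp_pos: [0.5535, -0.0849, 0.1617]
orientation: [3.085, 0.593, 0.0]
contact_force: [0.0, -0.3, -2.3]
gripper_width: 0.133
gripper_force: 40.0
```

Emit:
servo_tool --pt "0.1 -3.7 0 0 0 2 -1" --pt "0 0 0 0 0 0 -1"

```text
time_s: 15.15
tcp_pos: [0.5522, -0.0813, 0.1617]
orientation: [3.095, 0.536, -0.0]
contact_force: [0.1, -1.2, -2.0]
gripper_width: 0.133
gripper_force: 40.0
```

Emit:
servo_tool --pt "0.1 -3.7 0 0 0 2 -1" --pt "0 0 0 0 0 0 -1"

```text
time_s: 15.4
tcp_pos: [0.5509, -0.0776, 0.1616]
orientation: [3.104, 0.481, -0.0]
contact_force: [-0.5, -1.1, -2.8]
gripper_width: 0.132
gripper_force: 40.0
```

Emit:
servo_tool --pt "0.1 -3.7 0 0 0 2 -1" --pt "0 0 0 0 0 0 -1"

```text
time_s: 15.65
tcp_pos: [0.5501, -0.0741, 0.1617]
orientation: [3.112, 0.427, 0.0]
contact_force: [0.1, -1.8, -2.6]
gripper_width: 0.135
gripper_force: 40.0
```

Emit:
servo_tool --pt "0.1 -3.7 0 0 0 2 -1" --pt "0 0 0 0 0 0 -1"

```text
time_s: 15.9
tcp_pos: [0.5495, -0.0706, 0.1618]
orientation: [3.119, 0.373, 0.002]
contact_force: [2.2, -2.1, -3.8]
gripper_width: 0.135
gripper_force: 40.0
```

Emit:
servo_tool --pt "0.1 -3.7 0 0 0 2 -1" --pt "0 0 0 0 0 0 -1"

```text
time_s: 16.15
tcp_pos: [0.5491, -0.0672, 0.1619]
orientation: [3.124, 0.317, 0.003]
contact_force: [3.5, -3.8, -4.1]
gripper_width: 0.128
gripper_force: 40.0
```

Emit:
servo_tool --pt "0.1 -3.7 0 0 0 2 -1" --pt "0 0 0 0 0 0 -1" --pt "0 0 0 0 0 0 -1"

```text
time_s: 16.52
tcp_pos: [0.5489, -0.0641, 0.1621]
orientation: [3.128, 0.263, 0.005]
contact_force: [5.0, -6.0, -5.6]
gripper_width: 0.132
gripper_force: 40.1
```

Run:
```python
from h import *
plan([.653,-.0457,.161],5.3)
w=cam("wrist"); im=optics.get_image("wrist"); a=optics.get_image("top")
print(proj(w,[.6495,-.0105,.076]),state()["ft_torque"])
k=lambda i,x,y,W: cv2.resize(i[y:y+W*3//4,x:x+W],(400,300),interpolation=cv2.INTER_CUBIC)
cv2.imwrite("pics/w9.png",np.hstack([cv2.resize(im[0:105,190:330],(400,300),interpolation=cv2.INTER_CUBIC),k(a,248,165,48)]))
```

```text
t 16.52 tcp [ 0.5489 -0.0641  0.1621] xhead 9.63 F [ 5.  -6.  -5.6] w 0.132 gf 40.1 q7 -0.9
shift [105.7  -0.7   1.4]
turn [ 0.14 -0.16  4.33]
(np.float64(206.28706552082883), np.float64(50.94942521045871)) [-1.14975808 -0.63503971  0.48152099]
```

View pics/w9.png

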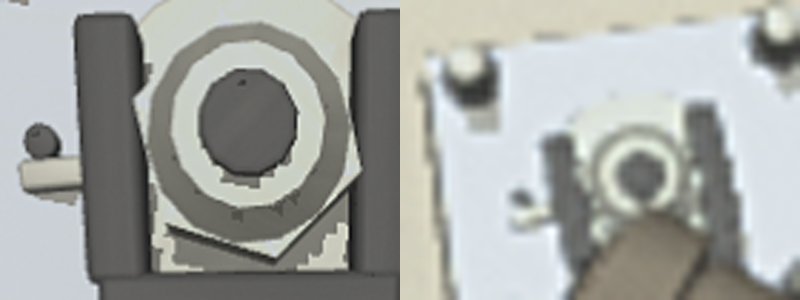

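Emit:
servo_tool --pt "0.4 8.4 0 0 0 -4.5 -1" --pt "0.2 7.4 0 0 0 -4 -1" --pt "0 0 0 0 0 0 -1" --pt "0 0 -10 0 0 0 -1" --pt "0 0 -15 0 0 0 -1"

```text
time_s: 17.25
tcp_pos: [0.5531, -0.0774, 0.1868]
orientation: [3.102, 0.493, 0.005]
contact_force: [11.0, 0.7, -11.8]
gripper_width: 0.133
gripper_force: 40.0
```

Emit:
servo_tool --pt "0 0 -25 0 0 0 -1" --pt "0 0 -30 0 0 0 -1" --pt "0 0 0 0 0 0 -1"

```text
time_s: 17.62
tcp_pos: [0.552, -0.0783, 0.2431]
orientation: [-3.102, -0.493, -0.004]
contact_force: [-0.3, 0.9, -2.7]
gripper_width: 0.135
gripper_force: 40.0
```

Run:
```python
from h import *
rows([0.4741,.1497,.24],71.9,8,-1); plan([0.4741,.1497,.24],71.9)
cv2.imwrite("pics/w10.png",optics.get_image("wrist")); np.save("w10.npy",cam("wrist")[1])
w=cam("wrist"); im=cv2.imread("pics/w10.png"); print(proj(w,[.6495,-.0105,.077]),proj(w,[.653,-.0457,.101]))
g=cv2.cvtColor(im,cv2.COLOR_BGR2GRAY)
# wrench in tool frame: mouth edges along two rows
for r in (15,25,55,75,90): print(r,[c for c in range(200,360) if abs(int(g[r,c])-int(g[r,c-2]))>50])
```

```text
[0, -30, 0, 0.0, -0.0, -6.7, -1]
[3, -30, 0, 0.0, -0.0, -6.7, -1]
[7, -29, 0, 0.0, -0.0, -6.7, -1]
[10, -28, 0, 0.0, -0.0, -6.7, -1]
[13, -27, 0, 0.0, -0.0, -6.7, -1]
[16, -25, 0, 0.0, -0.0, -6.7, -1]
[19, -23, 0, 0.0, -0.0, -6.7, -1]
[22, -21, 0, 0.0, -0.0, -6.7, -1]
t 17.62 tcp [ 0.552  -0.0783  0.2431] xhead 18.08 F [-0.3  0.9 -2.7] w 0.135 gf 40.0 q7 -0.84
shift [  -3.3 -240.9    3.2]
turn [  0.06  -0.15 -53.82]
(np.float64(233.5243737692505), np.float64(65.4919376836751)) (np.float64(280.6808231068052), np.float64(71.17566008298675))
15 [211, 218, 219, 239, 240]
25 [223, 237, 350, 351, 357, 358, 359]
55 [205, 235, 236, 237, 253, 254, 265, 266, 285, 295, 307, 308, 325, 326, 346]
75 [235, 236, 237, 253, 254, 257, 258, 263, 264, 269, 270, 290, 291, 296, 297, 303, 304, 307, 308, 325, 326]
90 [234, 235, 236, 253, 254, 259, 260, 263, 264, 275, 276, 285, 296, 297, 298, 299, 307, 308, 326, 327, 357]
```

Run:
```python
from h import *
im=cv2.imread("pics/w10.png"); g=cv2.cvtColor(im,cv2.COLOR_BGR2GRAY)
f=lambda v:' '.join(f"{int(x):3d}" for x in v)
for r in range(0,232,8): print(r,f(g[r,196:366:5]))
```

```text
0  25 160 170 135  56  60  60  61  96 209 201 169 169 171 171 171 171 171 171 171 171 171 171 171 171 172 172 171 172 172 172 172 171 172
8 172 170 170 187  89  59  61  62 100 200 209 209 209 209 209 209 208 181 150 171 170 170 171 171 172 171 171 172 172 172 171 172 172 172
16 170 170 170 210 211  63  64  64  38 209 208 209 209 209 209 209 209 209 209 209 209 209 210 200 153 171 171 170 172 172 172 171 171 171
24 170 170 170 208 209 207 148 146 141 208 209 209 209 209 209 209 209 209 209 209 209 209 209 209 208 209 209 209 209 208 180 166  69 208
32 170 170 169 208 209 209 215 146 210 209 208 209 209 209 209 209 209 209 209 208 208 208 209 209 208 208 208 209 209 212 101  68  64  87
40 170 170 183 208 208 208 208 208 208 209 209 209 209 209 196 208 204 209 207 209 199 209 209 209 209 209 208 209 208  95  87  63  64  64
48 170 171 206 209 208 208 208 209 141  86  86  81 207 207 207 208 208 209 208 207 207 207 171  86  88  86 209 208 209 182  48  67  67 118
56 170 172 209 209 208 208 209 209  75  87  86  61 207 207 131 133 209 210 167 138 211 206 217  85  89  87 210 209 209 209 147 15
[... 2244 characters left out ...]

192 112 114 168 169 169 170 169 169 168 169 169 169 169 170 169  81  88  85  87 131 169 168 169 170 170 170 170 170 170 171 170 170 170 171
200 158 170 169 170 169 170 170 169 169 171 169 170 169 169 170  82  88  86  88 130 169 169 170 170 170 170 170 170 170 170 170 170 170 170
208 170 169 170 170 170 170 169 169 169 169 168 170 169 169 170  83  88  87  88 128 166 167 167 168 169 169 170 170 170 170 170 170 170 171
216 170 169 168 169 169 169 169 170 171 169 169 169 169 169 170  83  89  88  89  93 167 169 168 168 170 170 170 170 171 170 170 170 171 170
224 170 169 169 169 169 169 169 169 168 168 169 169 168 169 170  83  89  87  88  93 169 169 169 168 169 169 170 170 169 170 170 170 170 170
```

Run:
```python
from h import *
from scipy.optimize import least_squares as LS
m=optics.camera_model("wrist"); C=(m,np.array(m["T_tool_cam"]))  # tool frame
def fit(px):
    def pts(p):
        x0,z0,ph,y0,ya=p; o=[]
        for X,Y in((-21,-16.8),(-21,16.8),(17,-16.8),(17,16.8)):
            v=R.from_euler('y',ph).apply(R.from_euler('z',ya).apply([X/1e3,Y/1e3,0])); o.append(proj(C,v+[x0,y0,z0]))
        return np.array(o)
    r=LS(lambda p:(pts(p)-px).ravel(),[.106,.07,0,0,0]); return r.x.round(4),np.degrees(r.x[2:5:2]).round(1),r.fun.round(1)
print(fit(np.array([(245,95.7),(315,95.7),(241.5,4.3),(317.6,4.3)])))
print(fit(np.array([(254,108),(308,108),(254,47),(308,47)])))
```

```text
(array([ 0.1067,  0.0732,  0.0998,  0.0003, -0.0034]), array([ 5.7, -0.2]), array([-0.1,  0. , -0.1, -0.2, -0.1,  0.2,  0.3, -0. ]))
(array([ 0.1026,  0.1256, -0.2481,  0.0012, -0.0003]), array([-14.2,  -0. ]), array([ 0., -0.,  0.,  0., -0., -0., -0.,  0.]))
```

Emit:
servo_tool --pt "0 0 -25 0 0 0 -1" --pt "0 0 -30 0 0 0 -1" --pt "0 -30 0 0 0 -6.7 -1" --pt "3 -30 0 0 0 -6.7 -1" --pt "7 -29 0 0 0 -6.7 -1"

```text
time_s: 18.3
tcp_pos: [0.5215, 0.0079, 0.295]
orientation: [-2.966, -1.034, 0.005]
contact_force: [-0.3, 0.2, -1.9]
gripper_width: 0.134
gripper_force: 40.0
```

Emit:
servo_tool --pt "10 -28 0 0 0 -6.7 -1" --pt "13 -27 0 0 0 -6.7 -1" --pt "16 -25 0 0 0 -6.7 -1" --pt "19 -23 0 0 0 -6.7 -1" --pt "22 -21 0 0 0 -6.7 -1"

```text
time_s: 18.92
tcp_pos: [0.473, 0.1491, 0.2951]
orientation: [-2.542, -1.845, 0.005]
contact_force: [-0.8, -0.4, -2.7]
gripper_width: 0.134
gripper_force: 40.0
```

Emit:
servo_tool --pt "0 0 0 0 0 0 -1" --pt "0 0 0 0 0 0 -1"

```text
time_s: 19.18
tcp_pos: [0.4741, 0.1476, 0.2957]
orientation: [-2.547, -1.839, 0.003]
contact_force: [0.5, 0.1, -2.1]
gripper_width: 0.137
gripper_force: 40.0
```

Run:
```python
from h import *
plan([0.4741,.1497,.0857],71.9)
a=cv2.imread("pics/top0.png"); b=optics.get_image("top"); c=optics.get_image("side"); cv2.imwrite("pics/t2.png",b); cv2.imwrite("pics/s2.png",c)
t=cam("top")
# polar scan at z=.077 about nut: brightness at radius 31..36 vs angle (press plate ~, pointer tab brighter/yellowish)
for nm,img,cm in(("top0",a,t),("top2",b,t),("side0",cv2.imread("pics/side0.png"),cam("side")),("side2",c,cam("side"))):
    cx=np.array([.6535,-.0457]) if "top" in nm else np.array([.6522,-.0466])
    out=[]
    for d in range(60,250,6):
        vals=[]
        for r in(.031,.033,.035):
            u,v=proj(cm,[*(cx+r*np.array([np.cos(np.radians(d)),np.sin(np.radians(d))])),.077]); p=cv2.getRectSubPix(img,(1,1),(u,v))[0,0].astype(int); vals.append(p[0]-p[2])
        out.append(int(np.mean(vals)))
    print(nm,out)
```

```text
t 19.18 tcp [0.4741 0.1476 0.2957] xhead 71.65 F [ 0.5  0.1 -2.1] w 0.137 gf 40.0 q7 -0.6
shift [  2.3  -0.3 210. ]
turn [-0.08  0.09 -0.25]
top0 [12, 13, 14, 13, 13, 16, 11, 11, 13, 13, 14, 14, 13, 13, 14, 13, 14, 13, 13, 15, 14, 13, 14, 14, 13, 10, -4, 13, 14, 13, 14, 13]
top2 [12, 13, 12, 13, 12, 15, 10, 3, -8, 6, 12, 12, 13, 13, 13, 12, 13, 13, 12, 13, 13, 12, 12, 13, 13, 12, 13, 13, 13, 13, 13, 12]
side0 [10, 10, 11, 10, 10, 10, 8, 7, 10, 11, 11, 11, 10, 11, 11, 11, 10, 10, 7, 8, 10, 8, 8, 9, 10, 5, -5, 4, 11, 10, 11, 10]
side2 [9, 10, 11, 11, 11, 11, 10, 0, -9, -3, 8, 11, 11, 11, 11, 10, 11, 10, 7, 8, 10, 9, 10, 9, 9, 9, 9, 10, 10, 11, 11, 11]
```

```bash
cat > ptr.py <<'E'
from h import *
import sys
for nm,cx in(("top",[.6535,-.0457]),("side",[.6522,-.0466])):
    cm=cam(nm)
    for f in("0","2"):
        img=cv2.imread(f"pics/{nm}0.png" if f=="0" else f"pics/{nm[0]}{sys.argv[1]}.png"); D=np.arange(70,240,1.); o=[];gr=[]
        for d in D:
            P=[cv2.getRectSubPix(img,(1,1),proj(cm,[*(np.array(cx)+r*np.array([np.cos(np.radians(d)),np.sin(np.radians(d))])),.077]))[0,0].astype(float) for r in(.031,.033,.035,.037)]
            P=np.mean(P,0); o.append(P[0]-P[2]); gr.append(P.mean())
        o=np.clip(9-np.array(o),0,None); k=abs(D-D[o.argmax()])<12
        dk=np.clip(170-np.array(gr),0,None)*(abs(D-95)<15)
        print(nm,f,"pointer",(D[k]*o[k]).sum()/o[k].sum(),"pin dark",(D*dk).sum()/dk.sum())
E
python3 ptr.py 2
```

```text
top 0 pointer 215.69590643274853 pin dark 96.59336609336609
top 2 pointer 106.75575221238938 pin dark 96.35714285714288
side 0 pointer 216.07604562737643 pin dark 98.77037416709379
side 2 pointer 108.23008849557522 pin dark 99.02097902097901
```

Emit:
servo_tool --pt "2 0 50 0 0 0 -1" --pt "0 0 50 0 0 0 -1" --pt "0 0 30 0 0 0 -1" --pt "0 0 5 0 0 0 -1" --pt "0 0 0 0 0 0 -1"

```text
time_s: 19.9
tcp_pos: [0.4759, 0.1498, 0.1622]
orientation: [2.547, 1.839, 0.001]
contact_force: [0.4, 0.6, -1.0]
gripper_width: 0.135
gripper_force: 40.0
```

Emit:
servo_tool --newtons 12 --pt "0 0 8 0 0 0 -1" --pt "0 0 8 0 0 0 -1" --pt "0 0 8 0 0 0 -1"

```text
time_s: 20.27
tcp_pos: [0.4754, 0.1504, 0.1375]
orientation: [-2.545, -1.841, -0.001]
contact_force: [-1.0, -2.2, -0.3]
gripper_width: 0.136
gripper_force: 12.0
```

Touching lightly; continue down with watch on force.

Emit:
servo_tool --pt "0 0 8 0 0 0 -1" --pt "0 0 8 0 0 0 -1" --pt "0 0 8 0 0 0 -1"

```text
time_s: 20.65
tcp_pos: [0.4753, 0.1501, 0.1131]
orientation: [2.546, 1.841, -0.0]
contact_force: [0.2, -1.7, 0.1]
gripper_width: 0.135
gripper_force: 12.0
```

Emit:
servo_tool --pt "0 0 8 0 0 0 -1" --pt "0 0 8 0 0 0 -1" --pt "0 0 5 0 0 0 -1" --pt "0 0 4 0 0 0 -1" --pt "0 0 0 0 0 0 -1"

```text
time_s: 21.28
tcp_pos: [0.4752, 0.1503, 0.0884]
orientation: [-2.545, -1.841, 0.0]
contact_force: [0.5, 0.1, -2.1]
gripper_width: 0.138
gripper_force: 12.0
```

Emit:
servo_tool --newtons 3 --pt "0 0 2 0 0 0 -1" --pt "0 0 0 0 0 0 -1" --pt "0 0 0 0 0 0 0" --pt "0 0 0 0 0 0 0" --pt "0 0 0 0 0 0 0"

```text
time_s: 21.9
tcp_pos: [0.4754, 0.1503, 0.0868]
orientation: [-2.546, -1.841, -0.0]
contact_force: [-0.3, 0.6, -0.6]
gripper_width: 0.441
gripper_force: 0.0
```

Emit:
servo_tool --pt "0 0 0 0 0 0 0.2" --pt "0 0 0 0 0 0 0.2" --pt "0 0 -50 0 0 0 0.2" --pt "0 0 -50 0 0 0 0.2" --pt "0 0 -37 0 0 0 0.2"

```text
time_s: 22.52
tcp_pos: [0.4755, 0.1501, 0.2255]
orientation: [2.546, 1.841, 0.002]
contact_force: [0.7, 0.0, -0.3]
gripper_width: 0.601
gripper_force: 0.0
```

```bash
python3 - <<'E'
from h import *
plan([.4729,.1505,.2225],72.9)
im=optics.get_image("wrist"); cv2.imwrite("pics/w11.png",im)
a=cv2.imread("pics/w1.png"); cv2.imwrite("pics/t3.png",optics.get_image("top")); cv2.imwrite("pics/s3.png",optics.get_image("side"))
for n,i in(("w1",a),("w11",im)):
    hsv=cv2.cvtColor(i,cv2.COLOR_BGR2HSV); m=((hsv[...,1]<70)&(hsv[...,2]<125)).astype(np.uint8)
    for r in(60,64,68,72,80,90,100,106,110,114,118,125,132,140,180,205,235,244,250): 
        c=np.where(m[r,225:335])[0]+225
        s=np.split(c,np.where(np.diff(c)>1)[0]+1); print(n,r,[(int(x[0]),int(x[-1])) for x in s if len(x)>2])
E
python3 ptr.py 3
```

```text
t 22.52 tcp [0.4755 0.1501 0.2255] xhead 71.73 F [ 0.7  0.  -0.3] w 0.601 gf 0.0 q7 -0.51
shift [-0.5 -2.6  3. ]
turn [ 0.05 -0.05 -1.17]
w1 60 []
w1 64 [(252, 261), (303, 311)]
w1 68 [(252, 262), (302, 312)]
w1 72 [(252, 262), (301, 312)]
w1 80 [(251, 262), (301, 311)]
w1 90 [(251, 262), (301, 311)]
w1 100 [(252, 262), (301, 311)]
w1 106 [(252, 262), (300, 310)]
w1 110 [(253, 310)]
w1 114 [(254, 308)]
w1 118 [(254, 308)]
w1 125 [(267, 295), (297, 305)]
w1 132 [(267, 294)]
w1 140 [(267, 294)]
w1 180 [(274, 285)]
w1 205 [(273, 285)]
w1 235 [(272, 284)]
w1 244 [(270, 286), (308, 310)]
w1 250 [(225, 248), (271, 286), (307, 309)]
w11 60 [(249, 259), (299, 309)]
w11 64 [(249, 259), (299, 309)]
w11 68 [(249, 259), (299, 309)]
w11 72 [(249, 259), (299, 309)]
w11 80 [(249, 260), (298, 309)]
w11 90 [(250, 260), (298, 309)]
w11 100 [(250, 260), (298, 308)]
w11 106 [(252, 306)]
w11 110 [(252, 306)]
w11 114 [(252, 306)]
w11 118 [(265, 293)]
w11 125 [(265, 293)]
w11 132 [(266, 292)]
w11 140 [(273, 285)]
w11 180 [(273, 285)]
w11 205 [(273, 285)]
w11 235 [(271, 287)]
w11 244 [(229, 231), (273, 285), (327, 331)]
w11 250 [(226, 233), (246, 248), (259, 261), (327, 333)]
top 0 pointer 215.69590643274853 pin dark 96.59336609336609
top 2 pointer 107.0246913580247 pin dark 96.24378109452738
side 0 pointer 216.07604562737643 pin dark 98.77037416709379
side 2 pointer 108.10544217687075 pin dark 98.98305084745762
```

```bash
python3 -c "
from h import *
print(ticket.job_done())"
```

```text
the job is handed in; nothing more can be done
None
```

The nut is tight, with the pointer measured within about 1 mm of the stop pin. The wrench lies flat on the mat again, the arm touched none of the other things as far as the forces showed, and the job was handed in at about 23 s with no verdict returned.

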